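Load the ware lift and raise it one rung onto its gravity pawl

TASK

Stand the small terracotta cup upright on the marked ring in the middle of the ware lift's plywood shelf and let go of it. Then lift the shelf by its dark wooden grip until the yellow pawl has cleared the red rung (but not the steel one above), and let it down gently, feeling for the rung, until the pawl is hooked on the red rung and carries the shelf; neither drop the shelf onto the rung nor press it down hard. Let go, with the cup still standing in the middle of the shelf, and leave the other things where they are.

Things in the scene. Friction and masses are not known exactly. Their poses are not given: they have to be found in the camera images.
- cup_mid (a point): centre, half-way up, of the loose terracotta cup: an open cup 80 mm high, 60 mm across at the rim and narrower at the foot, wall 4 mm, about 0.22 kg, standing upright on the table. z is its upright axis. A bigger terracotta pot at the table's edge is not it.
- stand: fixed frame of the ware lift: teal base plate 230 by 150 by 26 mm, let into the table by a varying depth. Origin under the plate, x towards the ladder, z up. The ladder (dark steel uprights 106 mm apart, up to 193 mm above the origin) stands at x = +80 mm; the shelf is over the plate on its -x side, the grip at the -x end. Nothing is above the shelf.
- shelf_grip (a point): centre of the shelf's dark wooden grip, an upright block 40 mm long (stand's x), 16 mm thick (stand's y), standing 50 mm proud of the shelf, 120 mm on the -x side of the ring. This point is 25 mm above the shelf top. Pinch it from above across the 16 mm. Its axes are parallel to the stand's. It moves with the shelf.
- shelf_spot (a point): centre of the white ring (74 mm across) on the top face of the plywood shelf (150 by 140 mm, 12 mm thick), where the cup is to stand. The shelf weighs about 0.6 kg, slides only straight up and down with little friction, and falls if it is let go while the pawl is not hooked.
- fly (a joint): height of the shelf above its parked place, m: 0 parked on the bottom stop (the start), at most 0.125. Hooked on the red rung it reads nominally 0.055, but anything from 0.040 to 0.070, as the rungs are pinned by hand. The pawl has cleared the red rung once the shelf is 22 mm above the hooked height; let down sooner, it folds back and the shelf sinks past.
- pawl: yellow pawl with dark counterweight under the shelf's ladder side, carried by the shelf. Origin on its pivot (axis y); its 26 mm arm points along its x, level when free or hooked. Rising past a rung it folds down (up to 1.5 rad), then swings back level in 0.3 s. Hooked, it bears shelf and cup, 6 to 10 N; over 30 N, as from a drop of some millimetres or a hard push, spoils it.
- rung_nominal (a point): nominal centre of the red rung (10 mm thick, 94 mm long, along the stand's y), 95 mm above the stand's origin. The real rung is pinned up to 14 mm above or below this. The hooked pawl's pivot is 8 mm above the real rung's centre. A steel rung is 50 mm above the red one: brushing it from below is harmless, but 69 mm above the hooked height the pawl is past it, which is wrong.
- wet_pot: bystander: open grey clay pot, 95 mm high, 104 mm across, on the teal banding wheel (180 mm across, 62 mm high). Origin at its foot.
- glaze_jar: bystander: blue jar with white cap, 90 mm high, 64 mm across. Origin at its foot.
- bowl: bystander: steel bowl, 130 mm across, 50 mm high. Origin at its foot.
- brush: bystander: brush lying on the table along its x. Origin under its middle.
- rib: bystander: flat wooden rib 90 by 50 by 8 mm lying on the table. Origin under its middle.
- roller: bystander: wooden roller 160 mm long, 36 mm thick, lying along its x on two rubber pads. Origin under its middle.
Not all that is in view belongs to the job. What is shaped like the part that bears cup_mid but purple or turquoise is not meant.

How it is judged:
By the outcome, as a careful person would: the job done as asked, in the order asked, and still so for the second after the job is handed in, with the robot touching nothing.
It also fails if it takes over 59 s, if anything falls off the work surface, if the arm or the gripper's body presses on something with over 40 N, if the wrist force passes 120 N, or if a joint passes its speed limit or range.

ROBOT

A 7-joint arm with a two-finger parallel gripper is mounted at the origin on the work surface. World frame = base frame: x ahead of the robot, y to its left, z up, the work surface at z = 0. Lengths are in m, angles in rad, forces in N, time in s.
With the tool pointing down it reaches from about 0.425 to 0.925 m from the base axis. Payload 6.8 kg.
Tool frame: the origin (TCP) lies at the very end of the fingers, on their centre line; the grasp point (between the pads) lies 19 mm behind it; y points along the fingers, z is the direction in which the jaws open and shut, and the axes are right-handed (so a half turn about y gives the same grasp; the last joint's range is limited). The gripper opens to 85 mm and grips with 20 to 120 N. Pads are 22 mm wide; open, the fingers measure 114 mm over their backs; the gripper's body (76 mm by 85 mm) begins 54 mm behind the grasp point. The pads swing forward as they close: fully open they stand 13 mm farther back than shut.
Start: joints at [1.157, 0.477, 0.022, 1.555, -0.011, 1.109, -0.083], TCP at [0.203, -0.644, 0.231] pointing down, gripper open.
Joint ranges: [-2.96, 2.96], [-0.34, 2.1], [-1.41, 1.46], [0.24, 2.44], [-1.37, 4.51], [0.17, 1.92], [-2.96, 2.96]. Speed limits (rad/s): [2.39, 2.39, 3.14, 3.14, 3.14, 3.14, 3.14].

INTERFACE

Orientations are given as a unit quaternion [w, x, y, z].
In Python, from station import * gives the robot as it stands.
- The arm moves only by the shell command python3 -m jog 'ROWS' [OPENING] [FORCE]. ROWS is JSON, a list of rows, each a list of 2 entries, a list of its own where there are three numbers: the shift along the tool's x, y, z in mm, then the turn about the tool's y in rad. A call has 1 to 20 rows; each row is the pose to reach, as a shift and turn from the pose commanded when the call began, along the tool's axes at that moment; what a row does not reach only later rows make up. A row lasts 1/12 s, in which the tool goes at most 41.7 mm and 7.16 degrees, less where a joint would pass 70% of its speed; a pose out of reach is approached as far as the arm can. A call with a gripper value outside its range is refused whole. OPENING is the finger opening in mm, from 0 to 85.4, set as the call begins (- or left out, the last holds). The fingers move at their own pace and stop on an object; FORCE is the grip in N (left out, the last holds). Time passes only in rows, so rows that repeat a pose let the fingers close. It gives the time, the measured TCP pose, the force and the opening at its end, in the units of the state.
- get_obs(): the state, without advancing time (a new reading comes with each control period).
- read_camera(name): name is "side" or "top" or "wrist"; returns a dict with "img" (384x512x3 uint8, red, green, blue), "depth" (384x512 float32, m along the optical axis (not along the pixel's ray), 0 where there is no reading), "fx", "fy", "cx", "cy" (pixels), "rvec" (rotation vector, rad) and "tvec" (3), from world to camera coordinates, as OpenCV has them. Camera axes: x right, y down, z forward; pixel columns grow to the right and rows downward; lengths in m; the calibration is good to about 2 mm. A picture is of the moment at which its call begins.
- hand_in(): hands the job in, once; it reports no verdict.
The state is a dict: "t": time; "q": joint angles; "joint_vel": joint speeds; "joint_torque": joint torques, N m; "eef_pos": TCP position; "tool_rot": TCP orientation; "contact_force": force on the tool from outside, world axes, zero at the start; "torque": the same for the moment, N m; "gripper_width": opening from 0.0 (shut) to 1.0 (fully open).
Only numpy, scipy, OpenCV 4.12 (cv2) and the standard library are available. Lean on these libraries where they do the work, as an engineer would, in place of code of your own. Each camera call takes 0.05 s, during which the arm holds its last target.

## Working session

There is one attempt and no reset: what is moved stays moved. The work goes in short steps, Python scripts to look and compute and a shell command to move; the robot and the scene stay as the last step left them, time stands still between calls to the robot, and variables do not carry over. Pictures are saved under pics/ and viewed, and the job is handed in when it is done.

```bash
mkdir -p pics; ls
cat > h.py <<'E'
from station import *
import numpy as np, cv2
def cam(n):
    c=read_camera(n); c['R']=cv2.Rodrigues(np.array(c['rvec'],float))[0]; c['t']=np.array(c['tvec'],float); return c
def save(c,name,crop=None,s=1):
    im=c['img'][:,:,::-1]
    if crop: x0,y0,x1,y1=crop; im=im[y0:y1,x0:x1]
    im=cv2.resize(im,None,fx=s,fy=s,interpolation=cv2.INTER_CUBIC); cv2.imwrite('pics/'+name,im)
def ray(c,u,v):
    d=c['R'].T@np.array([(u-c['cx'])/c['fx'],(v-c['cy'])/c['fy'],1.]); o=-c['R'].T@c['t']; return o,d
def onz(c,u,v,z):
    o,d=ray(c,u,v); return o+d*(z-o[2])/d[2]
def pt(c,u,v):
    o,d=ray(c,u,v); return o+d*c['depth'][int(round(v)),int(round(u))]
def proj(c,p):
    q=c['R']@np.array(p)+c['t']; return q[0]/q[2]*c['fx']+c['cx'],q[1]/q[2]*c['fy']+c['cy']
def cloud(c):
    v,u=np.mgrid[0:384,0:512]; z=c['depth']
    P=np.stack([(u-c['cx'])/c['fx']*z,(v-c['cy'])/c['fy']*z,z],-1)
    return (P-c['t'])@c['R']
E
python3 - <<'E'
from h import *
for n in ['side','top','wrist']:
    c=cam(n); save(c,n+'0.png',s=1.5); print(n,-c['R'].T@c['t'],c['fx'])
    np.savez(n+'0.npz',**{k:c[k] for k in ['img','depth','fx','fy','cx','cy','R','t']})
o=get_obs(); print(o)
E
```

```text
pics
side [0.41840784 0.86529211 0.86358102] 409.8674124183945
top [0.42005141 0.01958858 1.30599895] 383.7191299607562
wrist [ 0.28370646 -0.61727375  0.37341895] 327.513164626533
{'t': 0.15, 'q': array([ 1.15690212,  0.47761113,  0.02234376,  1.55623899, -0.01153331,
        1.10929765, -0.0830976 ]), 'joint_vel': array([ 0.00022641, -0.00117665, -0.00110118, -0.00291622, -0.0007755 ,
       -0.0010354 ,  0.00117826]), 'joint_torque': array([ 1.93159867e-03, -5.96924686e+01,  1.60946354e+00, -2.81489843e+01,
        1.25977438e-02,  6.63254628e-03, -1.01538652e-05]), 'eef_pos': array([ 0.20307236, -0.64323748,  0.2305422 ]), 'tool_rot': array([ 0.10759559, -0.10779743,  0.69935167, -0.69836248]), 'contact_force': array([-0.7638802 ,  0.35486454, -0.24675921]), 'torque': array([ 0.01247118, -0.04133686,  0.02380483]), 'gripper_width': 0.9992011738047955}
```

View pics/side0.png

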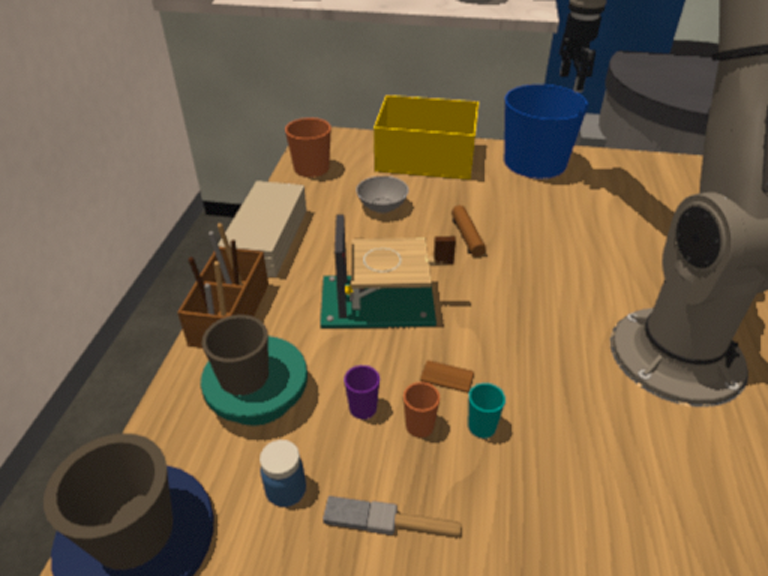

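View pics/top0.png

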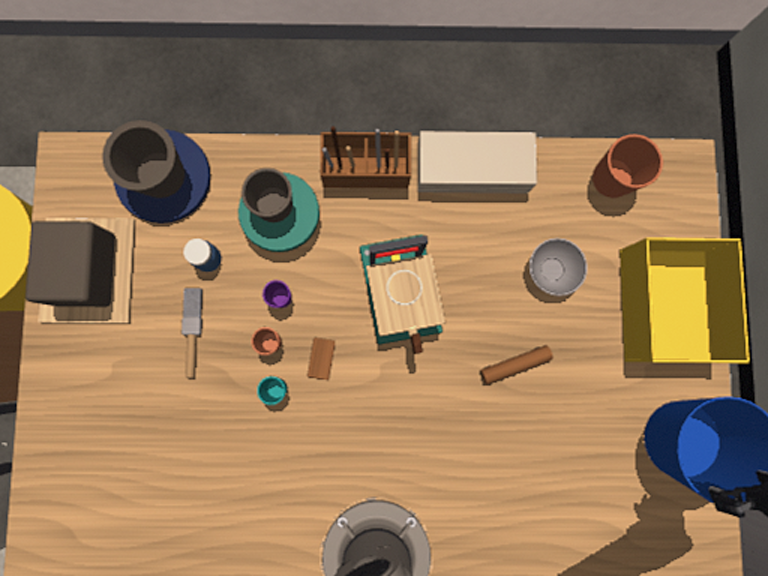

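View pics/wrist0.png

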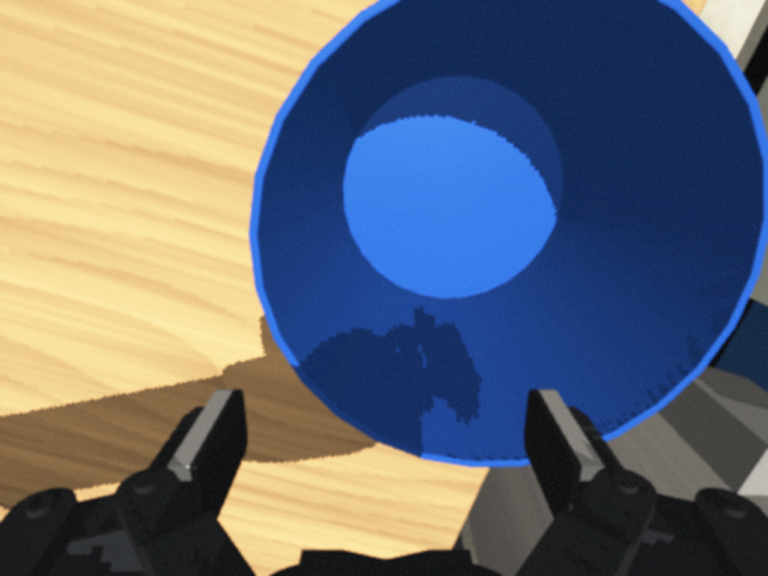

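The top view shows three cups of the same shape: purple (277,295), terracotta (266,342) and turquoise (272,391). A bigger terracotta pot stands at the edge, (632,162). The small terracotta one at (266,342) fits the description. Next I'll confirm it in a crop and measure.

```bash
cat >> h.py <<'E'
def load(n):
    d=np.load(n); return {k:d[k] for k in d.files}
E
python3 - <<'E'
from h import *
c=load('top0.npz'); s=load('side0.npz')
save(c,'top_cup.png',(130,150,310,290),4)
save(c,'top_lift.png',(220,140,320,260),5)
save(s,'side_lift.png',(190,130,330,230),5)
P=cloud(c); hsv=cv2.cvtColor(c['img'],cv2.COLOR_RGB2HSV)
# cup: points above table near px (177,228)
def blob(name,m):
    q=P[m]; print(name,len(q),'med',np.round(np.median(q,0),4),'min',np.round(q.min(0),4),'max',np.round(q.max(0),4))
box=np.zeros((384,512),bool); box[210:250,160:195]=1
m=box&(P[...,2]>0.074); blob('cup rim',m)
x=P[m][:,:2].astype(np.float32); (cx,cy),r=cv2.minEnclosingCircle(x*1000); print(cx,cy,r)
# table z
print('table', np.median(P[260:300,100:350,2]))
# shelf: points near 
box=np.zeros((384,512),bool); box[155:250,235:300]=1
zz=P[...,2][box]; h,e=np.histogram(zz,np.arange(-0.01,0.25,0.004)); print([(round(a,3),b) for a,b in zip(e,h) if b>8])
E
```

```text
cup rim 89 med [0.4581 0.2364 0.08  ] min [0.4201 0.0196 0.0741] max [0.4901 0.2705 1.306 ]
443.7583923339844 144.8369140625 127.4723129272461
table -0.0006850162587433109
[(np.float64(-0.01), np.int64(64)), (np.float64(-0.006), np.int64(833)), (np.float64(-0.002), np.int64(1605)), (np.float64(0.002), np.int64(486)), (np.float64(0.006), np.int64(99)), (np.float64(0.01), np.int64(286)), (np.float64(0.014), np.int64(143)), (np.float64(0.034), np.int64(9)), (np.float64(0.038), np.int64(11)), (np.float64(0.09), np.int64(23)), (np.float64(0.094), np.int64(43)), (np.float64(0.098), np.int64(18)), (np.float64(0.102), np.int64(23)), (np.float64(0.106), np.int64(438)), (np.float64(0.11), np.int64(1266)), (np.float64(0.114), np.int64(404)), (np.float64(0.118), np.int64(11)), (np.float64(0.138), np.int64(15)), (np.float64(0.142), np.int64(14)), (np.float64(0.154), np.int64(11)), (np.float64(0.158), np.int64(32)), (np.float64(0.162), np.int64(31)), (np.float64(0.174), np.int64(46)), (np.float64(0.178), np.int64(135)), (np.float64(0.182), np.int64(37))]
```

View pics/top_cup.png

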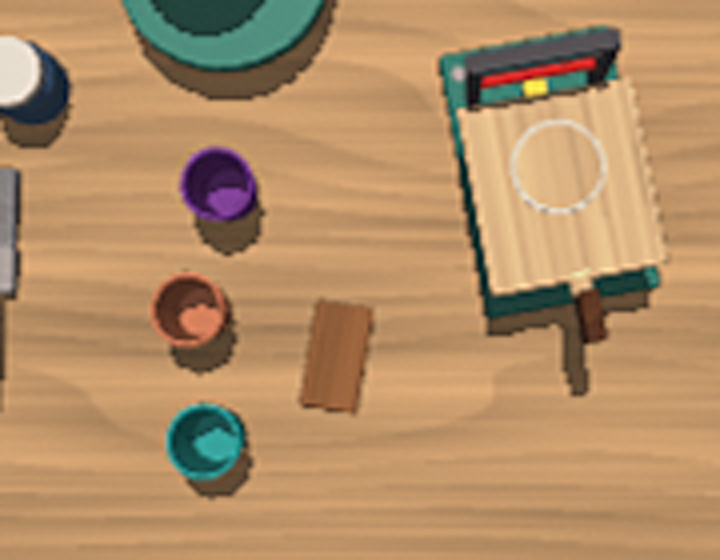

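View pics/top_lift.png

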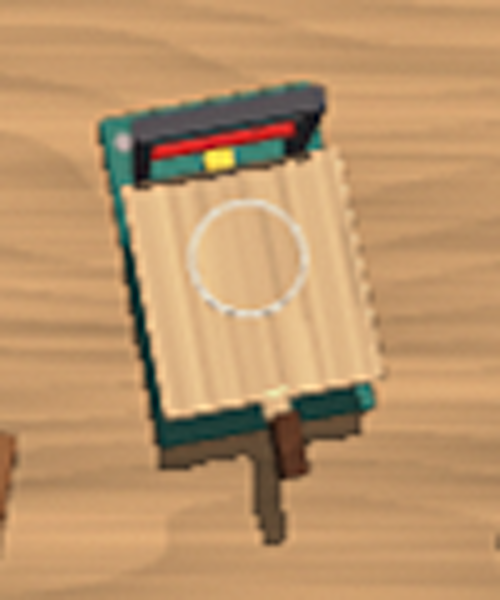

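View pics/side_lift.png

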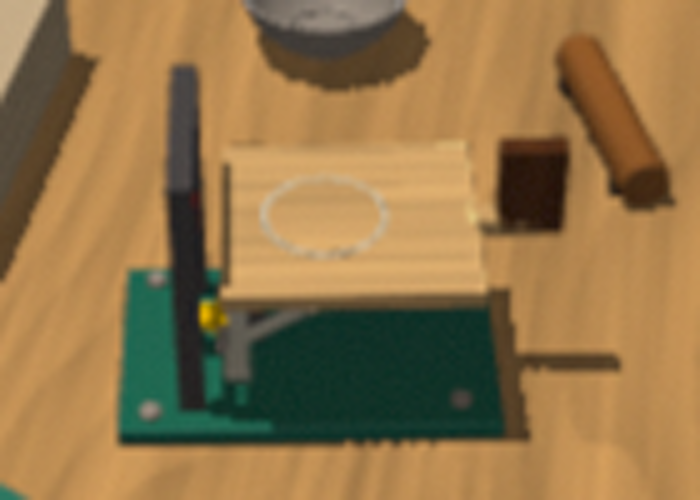

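The crop confirms the plain terracotta cup between the purple and turquoise decoys. Now the measurements.

```bash
cat > meas.py <<'E'
from h import *
from scipy.spatial.transform import Rotation as Ro
def comp(m,near):
    n,l,st,ce=cv2.connectedComponentsWithStats(m.astype(np.uint8)); 
    i=1+np.argmin([np.hypot(*(x-np.array(near)))-min(0.2*a[4],20) for x,a in zip(ce[1:],st[1:])]); return l==i,ce[i]
def hull(m):
    k=max(cv2.findContours(m.astype(np.uint8),cv2.RETR_EXTERNAL,cv2.CHAIN_APPROX_NONE)[0],key=len)[:,0].astype(float); return k
E
python3 - <<'E'
from meas import *
c=load('top0.npz'); s=load('side0.npz')
for n,d,near in [('top',c,(177,227)),('side',s,(280,272))]:
    P=cloud(d); hsv=cv2.cvtColor(d['img'],cv2.COLOR_RGB2HSV)
    m=((hsv[...,0]<13)|(hsv[...,0]>172))&(hsv[...,1]>120)
    m,ce=comp(m,near); print(n,m.sum(),ce)
    k=hull(m); q=np.array([onz(d,u,v,0.08)[:2] for u,v in k]); print(q.min(0),q.max(0))
    # rim by depth
    r=m&(P[...,2]>0.073)&(P[...,2]<.09); rr=P[r][:,:2]; print('rim',len(rr),rr.min(0),rr.max(0),np.mean([rr.min(0),rr.max(0)],0))
    # teal plate
P=cloud(c);hsv=cv2.cvtColor(c['img'],cv2.COLOR_RGB2HSV)
box=np.zeros((384,512),bool); box[150:250,235:305]=1
sh=box&(P[...,2]>0.10)&(P[...,2]<.122)&(hsv[...,0]>8)&(hsv[...,0]<30)&(hsv[...,2]>120)
print('shelf z',np.median(P[sh][:,2]))
zt=np.median(P[sh][:,2])
k=hull(comp(sh,(270,192))[0]); q=np.array([onz(c,u,v,zt)[:2] for u,v in k]).astype(np.float32)
print('shelf rect',cv2.minAreaRect(q*1000))
rg=box&sh&(hsv[...,1]<80)&(hsv[...,2]>170); v,u=np.nonzero(rg); 
q=np.array([onz(c,a,b,zt)[:2] for a,b in zip(u,v)]); sel=np.hypot(u-269,v-191)<17; q=q[sel]; e=cv2.fitEllipse((q*1000).astype(np.float32)); print('ring',len(q),e)
ws=load('side0.npz'); Ps=cloud(ws);hs=cv2.cvtColor(ws['img'],cv2.COLOR_RGB2HSV)
v,u=np.nonzero((hs[...,1]<80)&(hs[...,2]>150)); sel=(abs(u-254.5)<15)&(abs(v-173)<11); u,v=u[sel],v[sel]
q=np.array([onz(ws,a,b,zt)[:2] for a,b in zip(u,v)]);print('ring side',len(q),cv2.fitEllipse((q*1000).astype(np.float32)), np.median(Ps[168:178,245:265,2]))
gr=box&(P[...,2]>0.148)&(P[...,2]<.17)&(np.mgrid[0:384,0:512][0]>215); print('grip top',gr.sum(),np.median(P[gr],0)); print(cv2.minAreaRect((P[gr][:,:2]*1000).astype(np.float32)))
lt=box&(P[...,2]>0.17)&(P[...,2]<.19); print('ladder top',np.median(P[lt],0),cv2.minAreaRect((P[lt][:,:2]*1000).astype(np.float32)))
red=box&((hsv[...,0]<6)|(hsv[...,0]>174))&(hsv[...,1]>180)&(hsv[...,2]>120); print('rung',red.sum(),np.median(P[red],0),np.percentile(P[red][:,2],[10,90]))
st=box&(P[...,2]>0.006)&(P[...,2]<.02)&(hsv[...,0]>70)&(hsv[...,0]<100)&(hsv[...,1]>100); print('plate',np.median(P[st][:,2]))
for n,u,v in [('bucket',480,300)]: pass
b=(P[...,0]>0.0)&(P[...,2]>0.0)&(P[...,2]<.3)&(hsv[...,0]>100)&(hsv[...,0]<125)&(hsv[...,1]>120)&(np.mgrid[0:384,0:512][1]>400); print('bucket z',np.percentile(P[b][:,2],[50,90,98]), P[b].min(0),P[b].max(0))
o=get_obs(); print(Ro.from_quat(o['tool_rot'],scalar_first=True).as_matrix().round(3))
for n,(u,v) in {'purple':(184,196),'turq':(181,260)}.items(): print(n,onz(c,u,v,0.08))
E
```

```text
top 302 [176.7615894 227.1986755]
[0.43288027 0.20644451] [0.49000743 0.27018211]
rim 75 [0.43291655 0.21277746] [0.49008411 0.27047904] [0.46150033 0.24162825]
side 711 [280.2883263  271.71589311]
[0.43106097 0.20664308] [0.4880506 0.3146798]
rim 188 [0.43108721 0.20923833] [0.48773297 0.26910198] [0.45941009 0.23917015]
shelf z 0.11185344137544093
shelf rect ((555.8277587890625, -54.9359130859375), (158.01101684570312, 139.0942840576172), 10.979402542114258)
ring 126 ((574.1668090820312, -52.362220764160156), (71.0281982421875, 71.91587829589844), 176.6339111328125)
ring side 11 ((573.3456420898438, -58.953895568847656), (70.9534683227539, 72.90111541748047), 25.866050720214844) 0.11641996321140655
grip top 73 [ 0.45772351 -0.07308733  0.16103176]
((457.0436096191406, -74.16827392578125), (38.93351364135742, 16.24494743347168), 11.398911476135254)
ladder top [ 0.65273332 -0.03587169  0.17976512] ((653.0386962890625, -35.84193801879883), (16.461687088012695, 117.46044921875), 10.770480155944824)
rung 67 [ 0.65213507 -0.03696747  0.09619749] [0.09322114 0.09934262]
plate 0.012626617327037227
bucket z [0.07771284 0.15863415 0.17944454] [ 1.57251702e-01 -7.76920746e-01  9.97749361e-05] [ 0.3539443  -0.56764851  0.29998716]
[[-0.954 -0.     0.301]
 [-0.301  0.001 -0.954]
 [ 0.    -1.    -0.001]]
purple [0.56068778 0.21891786 0.08      ]
turq [0.3580201  0.22279517 0.08      ]
```

```bash
cat > rel.py <<'E'
from meas import *
# prints shift along tool axes (mm) from current measured pose to world points, plus turn about tool y to bring tool z to yaw
def rel(*pts,yaw=None):
    o=get_obs(); R=Ro.from_quat(o['tool_rot'],scalar_first=True).as_matrix()
    print('t',o['t'],'tcp',o['eef_pos'].round(4),'F',o['contact_force'].round(2),'w',round(o['gripper_width']*85.4,1))
    for p in pts: print(p,'->',(R.T@(np.array(p)-o['eef_pos'])*1000).round(1))
    zy=np.degrees(np.arctan2(R[1,2],R[0,2])); print('tool z az',zy.round(2),'tool y',R[:,1].round(4))
    if yaw is not None: print('turn',round(-np.radians(yaw-zy),4))
E
python3 - <<'E'
from rel import *
rel((.203,-.643,.33),(.45,-.40,.33),(.58,-.1,.33),(.46,.24,.25),yaw=-79.1)
E
```

```text
t 0.15 tcp [ 0.2031 -0.6432  0.2305] F [-0.76  0.35 -0.25] w 85.3
(0.203, -0.643, 0.33) -> [  0.  -99.5  -0.4]
(0.45, -0.4, 0.33) -> [-308.7  -99.3 -157.8]
(0.58, -0.1, 0.33) -> [-523.   -98.9 -404.7]
(0.46, 0.24, 0.25) -> [-510.9  -18.4 -764.9]
tool z az -72.48 tool y [-5.0e-04  1.3e-03 -1.0e+00]
turn 0.1156
```

```bash
python3 -m jog '[[[0,-100,0],0],[[0,-100,0],0],[[0,-100,0],0],[[-309,-100,-158],0],[[-309,-100,-158],0],[[-309,-100,-158],0],[[-309,-100,-158],0],[[-309,-100,-158],0],[[-309,-100,-158],0],[[-309,-100,-158],0],[[-309,-100,-158],0],[[-309,-100,-158],0],[[-523,-100,-405],0.116],[[-523,-100,-405],0.116],[[-523,-100,-405],0.116],[[-523,-100,-405],0.116],[[-523,-100,-405],0.116],[[-523,-100,-405],0.116],[[-523,-100,-405],0.116],[[-523,-100,-405],0.116]]' 85
python3 - <<'E'
from rel import *
rel((.46,.24,.25),yaw=-79.1)
E
```

```text
t: 1.82
eef_pos: [0.5806, -0.0969, 0.3313]
tool_rot: [0.068, -0.068, 0.704, -0.704]
contact_force: [0.3, -0.3, 0.2]
gripper_width: 0.991
t 1.8167 tcp [ 0.5806 -0.0969  0.3313] F [ 0.28 -0.35  0.24] w 84.7
(0.46, 0.24, 0.25) -> [  54.3   81.5 -353.6]
tool z az -79.03 tool y [ 1.e-04  7.e-04 -1.e+00]
turn 0.0012
```

```bash
python3 -m jog '[[[54,60,-354],0],[[54,60,-354],0],[[54,60,-354],0],[[54,60,-354],0],[[54,60,-354],0],[[54,60,-354],0],[[54,60,-354],0],[[54,60,-354],0],[[54,60,-354],0],[[54,82,-354],0],[[54,122,-354],0],[[54,132,-354],0]]'
python3 - <<'E'
from rel import *
rel((.46,.24,.03)); c=cam('wrist'); save(c,'w1.png',s=1.5); s=cam('side'); save(s,'s1.png',(180,200,380,320),3)
np.savez('w1.npz',**{k:c[k] for k in ['img','depth','fx','fy','cx','cy','R','t']})
E
```

```text
t: 2.82
eef_pos: [0.4575, 0.2361, 0.1948]
tool_rot: [-0.065, 0.07, -0.703, 0.705]
contact_force: [0.3, -0.3, -1.0]
gripper_width: 0.998
t 2.8167 tcp [0.4575 0.2361 0.1948] F [ 0.29 -0.28 -0.96] w 85.3
(0.46, 0.24, 0.03) -> [ -4.3 164.8  -3.8]
tool z az -79.04 tool y [-0.006  -0.0035 -1.    ]
```

View pics/w1.png

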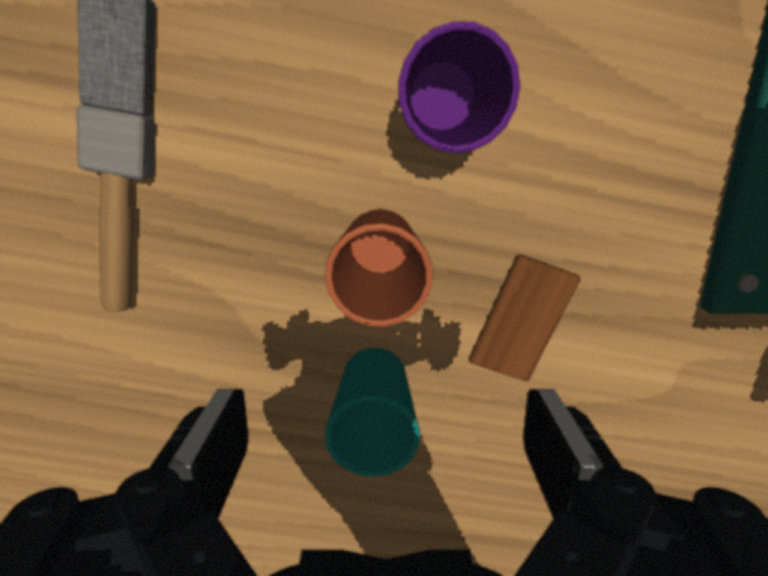

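View pics/s1.png

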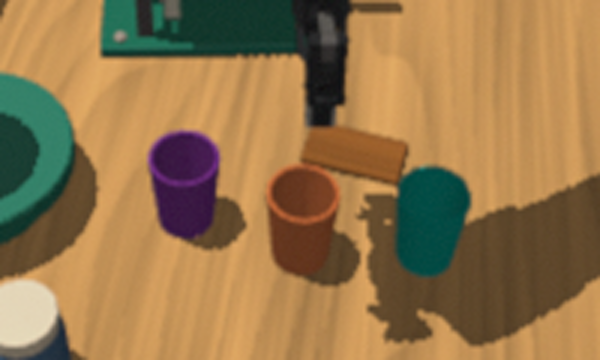

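The wrist view shows the terracotta cup, rim about (379,273), between the purple (460,87) and turquoise (373,425) cups. The fingers straddle its line. Now a cross-check with the wrist camera.

Run:
```python
from rel import *
d=load('w1.npz'); hsv=cv2.cvtColor(d['img'],cv2.COLOR_RGB2HSV); P=cloud(d)
m=((hsv[...,0]<12)|(hsv[...,0]>172))&(hsv[...,1]>130); m,ce=comp(m,(252,182))
r=m&(P[...,2]>.07)&(P[...,2]<.09); q=P[r]; print(len(q),q.min(0),q.max(0),q.mean(0),np.hypot(*(q[:,:2]-q[:,:2].mean(0)).T).mean())
v,u=np.nonzero(r); e=cv2.fitEllipse(np.array(np.c_[u,v],np.float32)); print(e, onz(d,*e[0],.08))
rel((.46,.24,.03),(.46,.24,.09))
```

```text
1370 [0.43012001 0.21186659 0.07002442] [0.48948704 0.27047357 0.08268071] [0.45782385 0.24073042 0.07856471] 0.026878202864448555
((252.07028198242188, 181.73646545410156), (63.31440734863281, 65.48091125488281), 93.59735107421875) [0.46204438 0.24153414 0.08      ]
t 2.9167 tcp [0.4587 0.2359 0.1972] F [-0.13 -0.02  0.6 ] w 85.0
(0.46, 0.24, 0.03) -> [ -3.  167.1  -4.1]
(0.46, 0.24, 0.09) -> [ -2.6 107.1  -4. ]
tool z az -79.14 tool y [-0.0052 -0.0029 -1.    ]
```

```bash
python3 -m jog '[[[-2,30,-4],0],[[-2,70,-4],0],[[-2,100,-4],0],[[-2,125,-4],0],[[-2,145,-4],0],[[-2,160,-4],0],[[-2,166,-4],0],[[-2,166,-4],0],[[-2,166,-4],0]]'
python3 - <<'E'
from rel import *
rel((.4605,.2405,.03)); c=cam('wrist'); save(c,'w2.png',s=1.2)
E
```

```text
t: 3.67
eef_pos: [0.4627, 0.2421, 0.0346]
tool_rot: [0.067, -0.066, 0.704, -0.704]
contact_force: [1.2, 0.2, -0.1]
gripper_width: 0.995
t 3.6667 tcp [0.4627 0.2421 0.0346] F [ 1.2   0.24 -0.14] w 85.0
(0.4605, 0.2405, 0.03) -> [2.5 4.6 1.1]
tool z az -79.17 tool y [ 1.7e-03  7.0e-04 -1.0e+00]
```

View pics/w2.png

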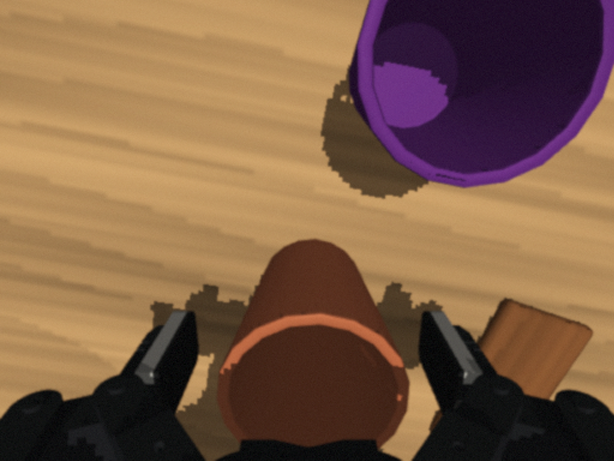

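The cup stands centred between the open fingers. Closing.

```bash
python3 -m jog '[[[2,3,1],0],[[2,3,1],0],[[2,3,1],0],[[2,3,1],0],[[2,3,1],0],[[2,3,1],0],[[2,3,1],0],[[2,3,1],0],[[2,3,1],0],[[2,3,1],0]]' 40 35
python3 -m jog '[[[0,0,0],0],[[0,-3,0],0],[[0,-10,0],0],[[0,-20,0],0],[[0,-20,0],0]]'
python3 - <<'E'
from rel import *
rel((.574,-.052,.3)); c=cam('wrist'); save(c,'w3.png',s=1.2); c=cam('side'); save(c,'s3.png',(180,200,380,320),3)
E
```

```text
t: 4.55
eef_pos: [0.46, 0.2402, 0.0315]
tool_rot: [-0.067, 0.067, -0.704, 0.704]
contact_force: [-0.8, -2.5, 8.1]
gripper_width: 0.67
t: 4.97
eef_pos: [0.4607, 0.241, 0.0523]
tool_rot: [0.068, -0.066, 0.704, -0.704]
contact_force: [1.6, -0.1, -3.0]
gripper_width: 0.672
t 4.9667 tcp [0.4607 0.241  0.0523] F [ 1.62 -0.12 -3.02] w 57.4
(0.574, -0.052, 0.3) -> [ -56.7 -247.9  308.9]
tool z az -79.13 tool y [ 0.0024  0.0014 -1.    ]
```

View pics/w3.png

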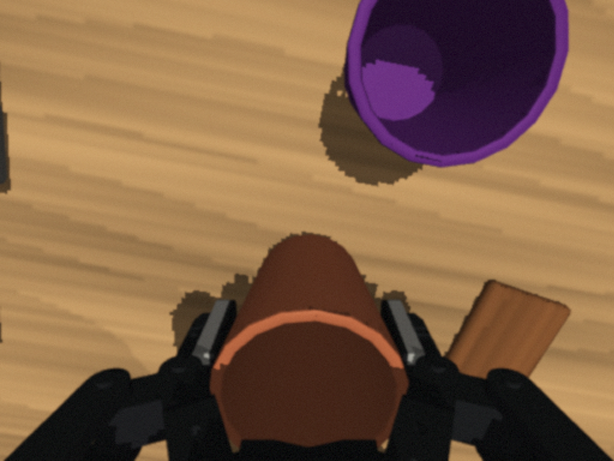

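View pics/s3.png

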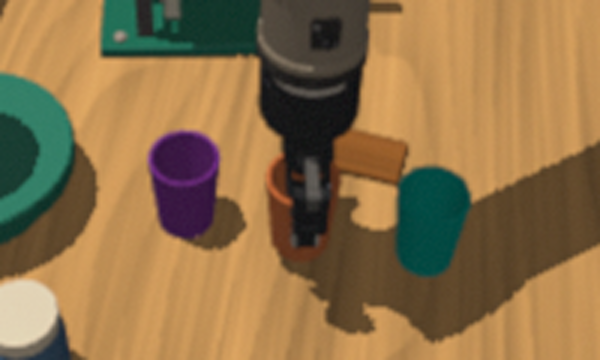

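The cup is held square and has left the table. Carrying it over the ring.

```bash
python3 -m jog '[[[0,-40,0],0],[[0,-80,0],0],[[0,-120,0],0],[[0,-150,0],0],[[-3,-175,15],0],[[-8,-200,45],0],[[-14,-215,80],0],[[-21,-215,115],0],[[-28,-215,150],0],[[-34,-215,185],0],[[-41,-215,220],0],[[-47,-215,255],0],[[-52,-215,280],0],[[-55,-215,298],0],[[-57,-200,306],0],[[-57,-180,309],0],[[-57,-165,309],0],[[-57,-155,309],0],[[-57,-155,309],0],[[-57,-155,309],0]]'
python3 - <<'E'
from rel import *
rel((.574,-.052,.1435)); c=cam('wrist'); save(c,'w4.png',s=1.2); c=cam('side'); save(c,'s4.png',(180,110,340,230),4); c=cam('top'); save(c,'t4.png',(220,120,340,260),4)
E
```

```text
t: 6.73
eef_pos: [0.5736, -0.052, 0.205]
tool_rot: [0.067, -0.068, 0.704, -0.704]
contact_force: [0.5, 0.7, -2.2]
gripper_width: 0.668
t 6.7333 tcp [ 0.5736 -0.052   0.205 ] F [ 0.54  0.7  -2.16] w 57.1
(0.574, -0.052, 0.1435) -> [-0.5 61.5  0.1]
tool z az -79.1 tool y [-1.2e-03  2.0e-04 -1.0e+00]
```

View pics/w4.png

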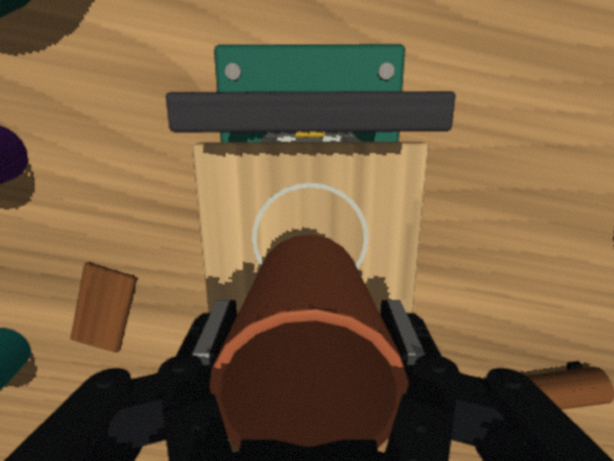

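View pics/s4.png

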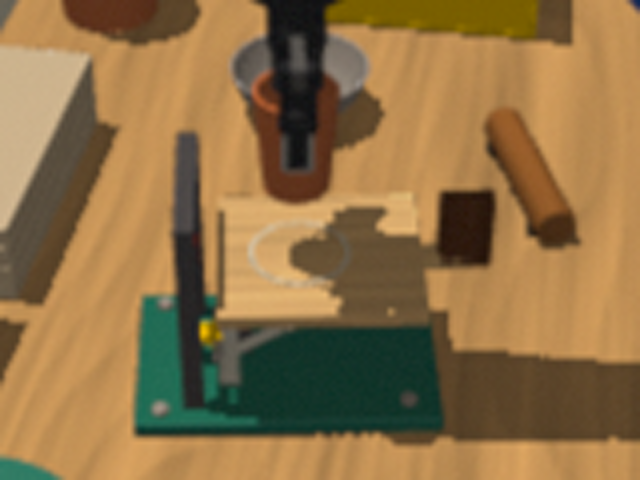

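```bash
python3 -m jog '[[[0,20,0],0],[[0,38,0],0],[[0,50,0],0],[[0,55,0],0],[[0,57,0],0],[[0,58,0],0],[[0,58,0],0]]'
python3 -m jog '[[[0,1,0],0],[[0,2,0],0],[[0,2,0],0]]'
python3 - <<'E'
from rel import *
rel((.574,-.052,.1435)); c=cam('side'); save(c,'s5.png',(180,110,340,230),4)
E
```

```text
t: 7.47
eef_pos: [0.5746, -0.0523, 0.148]
tool_rot: [-0.067, 0.067, -0.704, 0.704]
contact_force: [-0.7, 0.4, -3.0]
gripper_width: 0.671
t: 7.72
eef_pos: [0.5741, -0.0524, 0.1456]
tool_rot: [-0.067, 0.067, -0.704, 0.704]
contact_force: [-0.4, 0.6, -0.9]
gripper_width: 0.672
t 7.7167 tcp [ 0.5741 -0.0524  0.1456] F [-0.37  0.62 -0.89] w 57.4
(0.574, -0.052, 0.1435) -> [ 0.   2.1 -0.4]
tool z az -79.13 tool y [ 6.e-04 -1.e-04 -1.e+00]
```

View pics/s5.png

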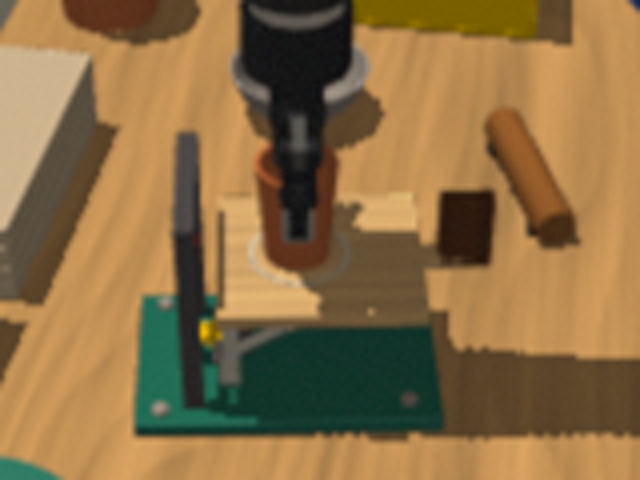

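```bash
python3 -m jog '[[[0,1,0],0],[[0,1,0],0]]'; python3 -m jog '[[[0,1,0],0],[[0,1,0],0]]'
```

```text
t: 7.93
eef_pos: [0.5739, -0.0523, 0.1442]
tool_rot: [-0.067, 0.067, -0.704, 0.704]
contact_force: [0.1, 0.6, -2.0]
gripper_width: 0.669
t: 8.1
eef_pos: [0.5743, -0.0523, 0.1438]
tool_rot: [-0.067, 0.067, -0.704, 0.704]
contact_force: [-1.3, -0.1, 2.2]
gripper_width: 0.672
```

```bash
python3 -m jog '[[[0,0,0],0],[[0,0,0],0],[[0,0,0],0],[[0,0,0],0],[[0,0,0],0]]' 85
python3 -m jog '[[[0,-10,0],0],[[0,-25,0],0],[[0,-45,0],0],[[0,-75,0],0],[[0,-110,0],0],[[0,-130,0],0],[[0,-130,0],0]]'
python3 - <<'E'
from rel import *
for n in ['side','top','wrist']:
    c=cam(n); np.savez(n+'6.npz',**{k:c[k] for k in ['img','depth','fx','fy','cx','cy','R','t']})
    save(c,n+'6.png',None if n=='wrist' else ((180,110,340,230) if n=='side' else (220,120,340,260)),1.2 if n=='wrist' else 4)
rel((.457,-.074,.25),(.457,-.074,.125))
E
```

```text
t: 8.52
eef_pos: [0.574, -0.0523, 0.1433]
tool_rot: [-0.067, 0.067, -0.704, 0.704]
contact_force: [-0.7, -0.6, -0.3]
gripper_width: 0.994
t: 9.1
eef_pos: [0.5768, -0.0521, 0.2796]
tool_rot: [-0.07, 0.064, -0.703, 0.704]
contact_force: [0.2, -0.7, -0.7]
gripper_width: 0.994
t 9.25 tcp [ 0.5736 -0.0524  0.2734] F [-0.28 -0.45 -0.12] w 84.9
(0.457, -0.074, 0.25) -> [118.6  23.4  -0.8]
(0.457, -0.074, 0.125) -> [118.6 148.4  -0.8]
tool z az -79.13 tool y [-1.e-04 -2.e-04 -1.e+00]
```

View pics/wrist6.png

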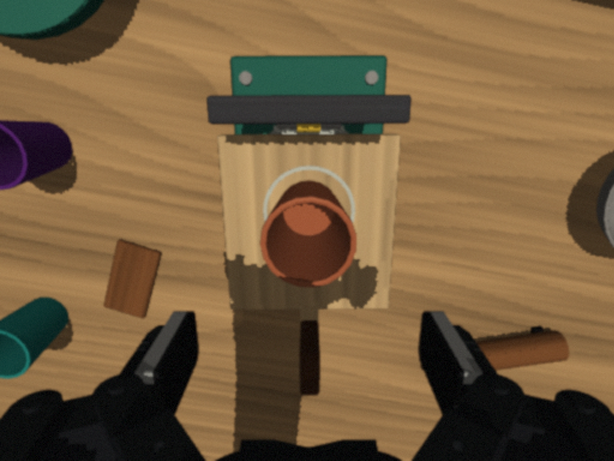

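View pics/side6.png

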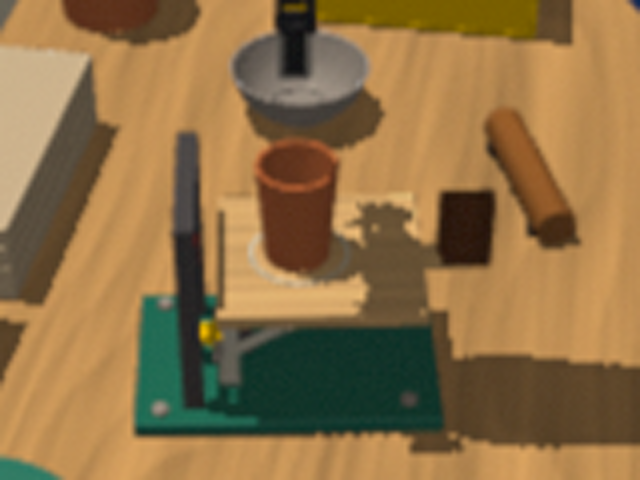

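The cup stands upright inside the ring. Next I'll measure its offset, the grip and the rung.

Run:
```python
from rel import *
d=load('wrist6.npz'); hsv=cv2.cvtColor(d['img'],cv2.COLOR_RGB2HSV); P=cloud(d)
sh=(P[...,2]>.1)&(P[...,2]<.122)&(np.hypot(P[...,0]-.574,P[...,1]+.052)<.1); print('shelf z',np.median(P[sh][:,2]))
r=(P[...,2]>.182)&(P[...,2]<.2)&(np.hypot(P[...,0]-.574,P[...,1]+.052)<.045); v,u=np.nonzero(r)
e=cv2.fitEllipse(np.c_[u,v].astype(np.float32)); print('cup rim',e,onz(d,*e[0],.192))
g=(P[...,2]>.15)&(P[...,2]<.172)&(np.hypot(P[...,0]-.457,P[...,1]+.074)<.04); print('grip',g.sum(),np.median(P[g],0),cv2.minAreaRect((P[g][:,:2]*1000).astype(np.float32)))
c=load('top6.npz');Pt=cloud(c); hsv=cv2.cvtColor(c['img'],cv2.COLOR_RGB2HSV)
for f in ['top0.npz','side0.npz','side6.npz']:
    c=load(f);Pt=cloud(c); hsv=cv2.cvtColor(c['img'],cv2.COLOR_RGB2HSV)
    red=((hsv[...,0]<6)|(hsv[...,0]>174))&(hsv[...,1]>170)&(hsv[...,2]>60)&(np.hypot(Pt[...,0]-.653,Pt[...,1]+.036)<.06); 
    if red.sum(): print(f,red.sum(),np.median(Pt[red],0),np.std(Pt[red],0))
```

```text
shelf z 0.11287957754291908
cup rim ((256.45550537109375, 199.6759033203125), (70.02920532226562, 73.5282974243164), 91.41865539550781) [ 0.57656342 -0.05084567  0.192     ]
grip 681 [ 0.46077704 -0.07411085  0.16244899] ((455.08624267578125, -75.08644104003906), (40.67251968383789, 16.01228141784668), 11.001941680908203)
top0.npz 73 [ 0.65228788 -0.03696861  0.09595403] [0.00577241 0.02713368 0.00257552]
```

```bash
python3 -m jog '[[[30,-10,0],0],[[65,-10,0],0],[[100,0,0],0],[[117,20,0],0],[[119,50,0],0],[[119,80,0],0],[[119,80,0],0],[[119,80,0],0]]' 55
python3 - <<'E'
from rel import *
rel((.4565,-.0745,.124)); 
c=cam('wrist'); save(c,'w7.png',s=1.2); c=cam('top'); save(c,'t7.png',(220,120,340,260),4)
E
```

```text
t: 9.92
eef_pos: [0.4554, -0.0746, 0.1919]
tool_rot: [0.065, -0.069, 0.704, -0.703]
contact_force: [0.6, 0.7, -0.7]
gripper_width: 0.64
t 9.9167 tcp [ 0.4554 -0.0746  0.1919] F [ 0.63  0.67 -0.68] w 54.7
(0.4565, -0.0745, 0.124) -> [-1.4 67.9  0.2]
tool z az -79.11 tool y [-5.e-03  9.e-04 -1.e+00]
```

View pics/w7.png

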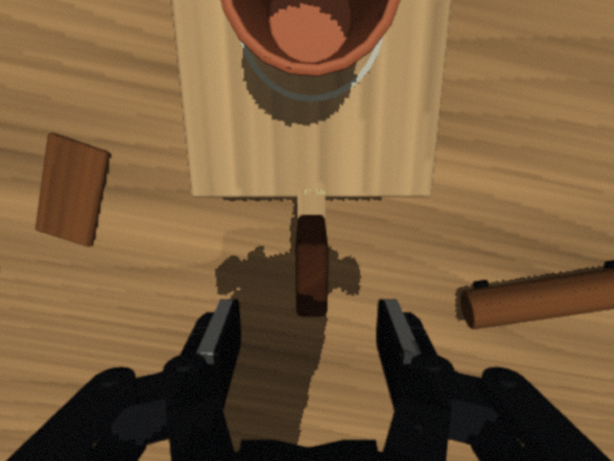

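The grip at (311,265) lies midway between the jaws. Going down and pinching.

```bash
python3 -m jog '[[[0,25,0],0],[[0,48,0],0],[[0,62,0],0],[[0,68,0],0],[[0,68,0],0],[[0,68,0],0]]' 55
python3 -m jog '[[[0,0,0],0],[[0,0,0],0],[[0,0,0],0],[[0,0,0],0],[[0,0,0],0],[[0,0,0],0],[[0,0,0],0],[[0,0,0],0]]' 5 60
python3 - <<'E'
from rel import *
rel((.4565,-.0745,.124)); 
c=cam('side'); save(c,'s8.png',(180,110,340,230),4)
E
```

```text
t: 10.52
eef_pos: [0.4582, -0.0748, 0.1265]
tool_rot: [-0.068, 0.066, -0.704, 0.704]
contact_force: [-0.0, -0.5, 0.5]
gripper_width: 0.643
t: 11.18
eef_pos: [0.4579, -0.0757, 0.1264]
tool_rot: [-0.067, 0.066, -0.703, 0.704]
contact_force: [-1.2, -3.7, 6.9]
gripper_width: 0.181
t 11.1833 tcp [ 0.4579 -0.0757  0.1264] F [-1.2  -3.74  6.95] w 15.5
(0.4565, -0.0745, 0.124) -> [ 1.1  2.3 -1.5]
tool z az -79.15 tool y [ 0.0018 -0.0013 -1.    ]
```

View pics/s8.png

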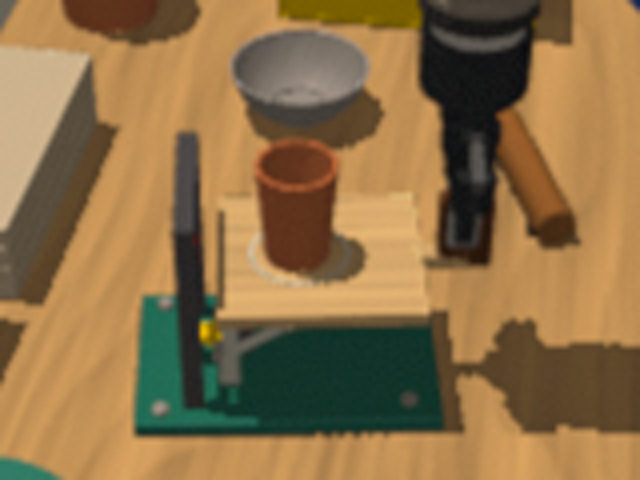

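```bash
python3 -m jog '[[[0,-1,0],0],[[0,-3,0],0],[[0,-6,0],0],[[0,-11,0],0],[[0,-17,0],0],[[0,-23,0],0],[[0,-29,0],0],[[0,-35,0],0],[[0,-40,0],0],[[0,-40,0],0],[[0,-40,0],0]]'
python3 - <<'E'
from rel import *
rel((.457,-.075,.2264)); 
c=cam('side'); save(c,'s9.png',(180,90,340,230),4)
c=cam('top'); P=cloud(c); d=np.hypot(P[...,0]-.55,P[...,1]+.055); q=P[(d<.1)&(P[...,2]>.1)&(P[...,2]<.185)]; h,e=np.histogram(q[:,2],np.arange(.1,.19,.004)); print(list(zip(e.round(3),h)))
E
```

```text
t: 12.15
eef_pos: [0.4579, -0.0757, 0.1652]
tool_rot: [-0.068, 0.066, -0.704, 0.704]
contact_force: [6.1, -4.8, -8.4]
gripper_width: 0.178
t 12.15 tcp [ 0.4579 -0.0757  0.1652] F [ 6.1  -4.76 -8.38] w 15.2
(0.457, -0.075, 0.2264) -> [  0.6 -61.2  -0.8]
tool z az -79.15 tool y [ 2.2e-03 -8.0e-04 -1.0e+00]
[(np.float64(0.1), np.int64(0)), (np.float64(0.104), np.int64(0)), (np.float64(0.108), np.int64(0)), (np.float64(0.112), np.int64(0)), (np.float64(0.116), np.int64(0)), (np.float64(0.12), np.int64(0)), (np.float64(0.124), np.int64(0)), (np.float64(0.128), np.int64(0)), (np.float64(0.132), np.int64(0)), (np.float64(0.136), np.int64(0)), (np.float64(0.14), np.int64(5)), (np.float64(0.144), np.int64(181)), (np.float64(0.148), np.int64(900)), (np.float64(0.152), np.int64(401)), (np.float64(0.156), np.int64(61)), (np.float64(0.16), np.int64(7)), (np.float64(0.164), np.int64(9)), (np.float64(0.168), np.int64(10)), (np.float64(0.172), np.int64(9)), (np.float64(0.176), np.int64(16)), (np.float64(0.18), np.int64(13)), (np.float64(0.184), np.int64(4))]
```

View pics/s9.png

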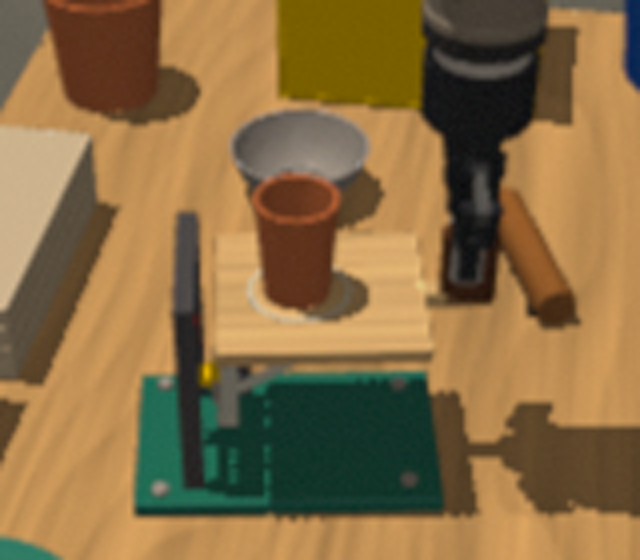

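```bash
python3 -m jog '[[[0,-2,0],0],[[0,-6,0],0],[[0,-11,0],0],[[0,-17,0],0],[[0,-23,0],0],[[0,-29,0],0],[[0,-35,0],0],[[0,-41,0],0],[[0,-47,0],0],[[0,-52,0],0],[[0,-57,0],0],[[0,-60,0],0],[[0,-61,0],0],[[0,-61,0],0],[[0,-61,0],0],[[0,-61,0],0]]'
python3 - <<'E'
from rel import *
rel((.457,-.075,.2264)); 
c=cam('side'); save(c,'s10.png',(180,70,340,230),4)
c=cam('wrist'); save(c,'w10.png',s=1.2)
c=cam('top'); save(c,'t10.png',(220,120,340,260),4); P=cloud(c); d=np.hypot(P[...,0]-.55,P[...,1]+.055); q=P[(d<.1)&(P[...,2]>.19)&(P[...,2]<.225)]; print('shelf z',np.median(q[:,2]))
E
```

```text
t: 13.58
eef_pos: [0.4579, -0.0757, 0.2258]
tool_rot: [-0.068, 0.066, -0.704, 0.704]
contact_force: [6.7, -4.2, -9.7]
gripper_width: 0.177
t 13.5833 tcp [ 0.4579 -0.0757  0.2258] F [ 6.72 -4.18 -9.66] w 15.1
(0.457, -0.075, 0.2264) -> [ 0.7 -0.6 -0.8]
tool z az -79.14 tool y [ 2.e-03 -8.e-04 -1.e+00]
shelf z 0.21154017524365998
```

View pics/s10.png

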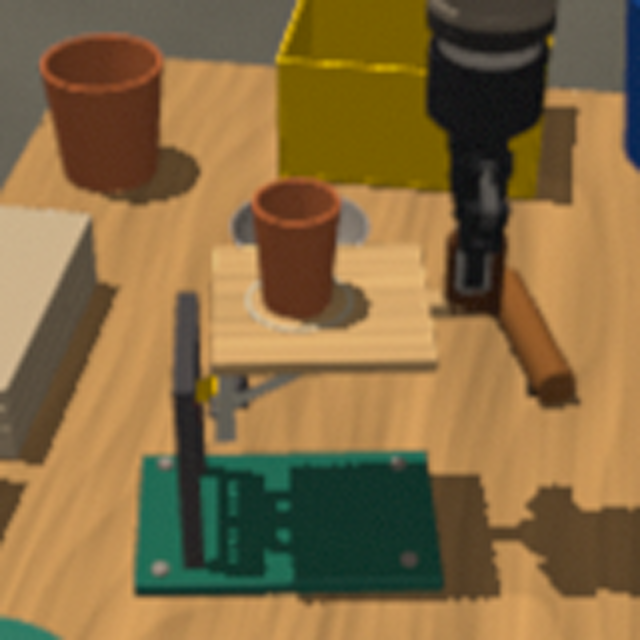

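View pics/t10.png

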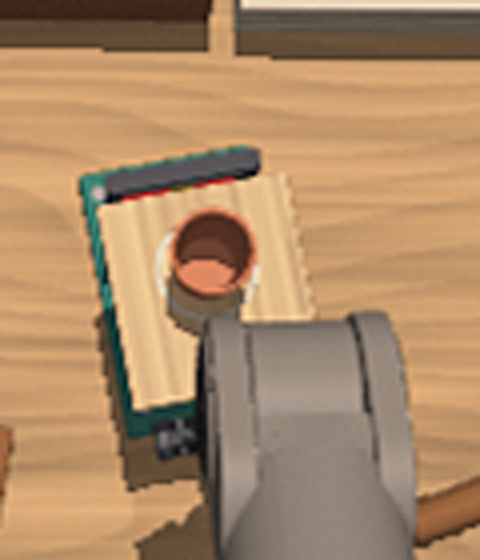

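The pawl is past the red rung and level, with the shelf about 0.099 m up. I'll lower quickly to just above the highest possible hook height, then feel.

```bash
python3 -m jog '[[[0,1,0],0],[[0,3,0],0],[[0,6,0],0],[[0,10,0],0],[[0,14,0],0],[[0,17,0],0],[[0,19,0],0],[[0,21,0],0],[[0,22,0],0],[[0,23,0],0],[[0,23,0],0]]'
python3 -m jog '[[[0,0.5,0],0],[[0,1,0],0],[[0,1.5,0],0],[[0,2,0],0]]'
python3 -m jog '[[[0,0.5,0],0],[[0,1,0],0],[[0,1.5,0],0],[[0,2,0],0]]'
```

```text
t: 14.65
eef_pos: [0.4579, -0.0757, 0.2027]
tool_rot: [-0.068, 0.066, -0.704, 0.704]
contact_force: [6.7, -4.0, -9.8]
gripper_width: 0.178
t: 14.98
eef_pos: [0.4579, -0.0757, 0.2009]
tool_rot: [-0.068, 0.066, -0.704, 0.704]
contact_force: [5.8, -4.6, -9.4]
gripper_width: 0.179
t: 15.32
eef_pos: [0.4579, -0.0757, 0.1989]
tool_rot: [-0.068, 0.066, -0.704, 0.704]
contact_force: [6.1, -5.4, -8.5]
gripper_width: 0.18
```

```bash
for i in 1; do python3 -m jog '[[[0,0.5,0],0],[[0,1,0],0],[[0,1.5,0],0],[[0,2,0],0]]'; done
python3 -m jog '[[[0,0.5,0],0],[[0,1,0],0],[[0,1.5,0],0],[[0,2,0],0]]'
python3 -m jog '[[[0,0.5,0],0],[[0,1,0],0],[[0,1,0],0]]'
```

```text
t: 15.65
eef_pos: [0.4579, -0.0757, 0.1969]
tool_rot: [-0.068, 0.066, -0.704, 0.704]
contact_force: [4.9, -3.1, -9.2]
gripper_width: 0.179
t: 15.98
eef_pos: [0.4579, -0.0757, 0.1949]
tool_rot: [-0.068, 0.066, -0.704, 0.704]
contact_force: [5.5, -5.1, -8.3]
gripper_width: 0.179
t: 16.23
eef_pos: [0.4579, -0.0757, 0.1938]
tool_rot: [-0.068, 0.066, -0.704, 0.704]
contact_force: [6.8, -4.0, -9.7]
gripper_width: 0.176
```

```bash
python3 -m jog '[[[0,0.5,0],0],[[0,1,0],0],[[0,1,0],0]]'
python3 -m jog '[[[0,0.5,0],0],[[0,1,0],0],[[0,1,0],0]]'
python3 -m jog '[[[0,0.5,0],0],[[0,1,0],0],[[0,1,0],0]]'
```

```text
t: 16.48
eef_pos: [0.4579, -0.0757, 0.1928]
tool_rot: [-0.068, 0.066, -0.704, 0.704]
contact_force: [5.8, -3.2, -9.6]
gripper_width: 0.176
t: 16.73
eef_pos: [0.4578, -0.0757, 0.1918]
tool_rot: [-0.068, 0.066, -0.704, 0.704]
contact_force: [5.9, -4.5, -10.0]
gripper_width: 0.184
t: 16.98
eef_pos: [0.4579, -0.0757, 0.191]
tool_rot: [-0.068, 0.066, -0.704, 0.704]
contact_force: [5.4, -4.4, -7.2]
gripper_width: 0.179
```

Run:
```python
from rel import *
c=cam('side'); save(c,'s11.png',(200,120,280,190),8)
```

```text
(no output)
```

View pics/s11.png

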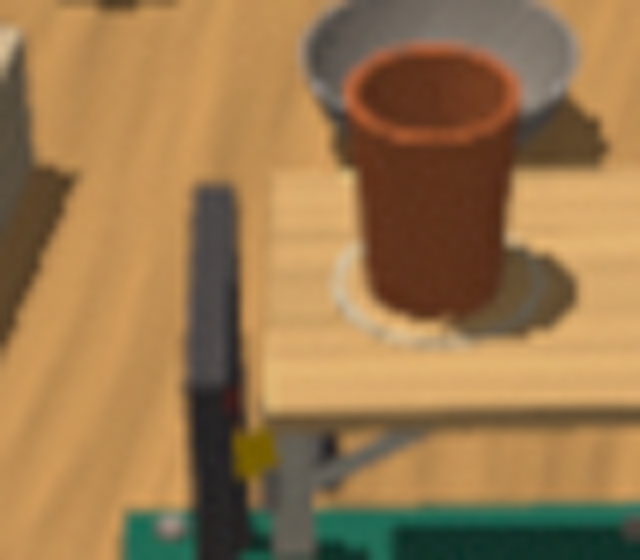

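```bash
python3 - <<'E'
from rel import *
c=load('side0.npz')
o=np.array([.574,-.052]); ex=np.array([.982,.189]); ey=np.array([-.189,.982])
for x,y,z in [(80,0,.0915),(80,-20,.0915),(80,-40,.0915),(80,-47,.0915),(80,40,.0915),(75,10,.0965),(72,0,.0995),(72,10,.0995)]:
    p=o+ex*x/1000+ey*y/1000; print(x,y,z,np.round(proj(c,[*p,z]),1))
E
python3 -m jog '[[[0,0.5,0],0],[[0,0.5,0],0],[[0,0.5,0],0]]'
python3 -m jog '[[[0,0.5,0],0],[[0,0.5,0],0],[[0,0.5,0],0]]'
```

```text
80 0 0.0915 [226.4 179.7]
80 -20 0.0915 [226.6 175.4]
80 -40 0.0915 [226.7 171.2]
80 -47 0.0915 [226.8 169.8]
80 40 0.0915 [226.  188.6]
75 10 0.0965 [227.9 180.5]
72 0 0.0995 [229.  177.5]
72 10 0.0995 [228.9 179.7]
t: 17.28
eef_pos: [0.4579, -0.0757, 0.1909]
tool_rot: [-0.067, 0.066, -0.704, 0.704]
contact_force: [4.5, -4.2, -3.9]
gripper_width: 0.177
t: 17.53
eef_pos: [0.4579, -0.0757, 0.1908]
tool_rot: [-0.067, 0.066, -0.704, 0.704]
contact_force: [3.4, -5.3, 0.2]
gripper_width: 0.178
```

The measured height stalls at 0.1908 m (lift about 0.0645 m) and the load on the tool goes to about 0, so the rung carries the shelf. I'll check with a picture, then let go.

```bash
python3 -m jog '[[[0,0,0],0],[[0,0,0],0]]' 5 20
python3 - <<'E'
from rel import *
c=cam('side'); save(c,'s12.png',(190,90,330,210),5)
E
```

```text
t: 17.7
eef_pos: [0.4578, -0.0757, 0.1908]
tool_rot: [-0.067, 0.066, -0.703, 0.704]
contact_force: [3.7, -5.9, 1.3]
gripper_width: 0.183
```

View pics/s12.png

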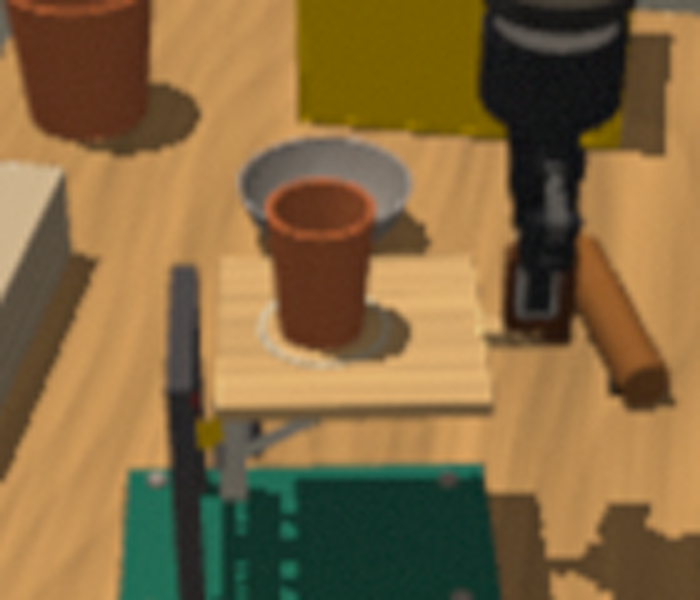

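Pawl level on the rung, cup upright in the ring. Letting go and backing straight up.

```bash
python3 -m jog '[[[0,0,0],0],[[0,0,0],0],[[0,0,0],0],[[0,0,0],0],[[0,0,0],0],[[0,0,0],0]]' 50
python3 -m jog '[[[0,-5,0],0],[[0,-15,0],0],[[0,-30,0],0],[[0,-55,0],0],[[10,-85,0],0],[[20,-115,0],0],[[30,-135,0],0],[[30,-140,0],0],[[30,-140,0],0],[[30,-140,0],0]]'
python3 - <<'E'
from rel import *
rel()
for n in ['side','top','wrist']:
    c=cam(n); np.savez(n+'13.npz',**{k:c[k] for k in ['img','depth','fx','fy','cx','cy','R','t']})
    save(c,n+'13.png',None if n!='side' else (190,90,330,210),1.2 if n=='wrist' else 1.5 if n=='top' else 5)
d=load('wrist13.npz'); P=cloud(d); near=np.hypot(P[...,0]-.574,P[...,1]+.052)
print('shelf z',np.median(P[(near<.1)&(P[...,2]>.16)&(P[...,2]<.19)][:,2]))
r=(P[...,2]>.245)&(P[...,2]<.265)&(near<.05); v,u=np.nonzero(r); e=cv2.fitEllipse(np.c_[u,v].astype(np.float32)); print('rim',e,onz(d,*e[0],.2565))
E
```

```text
t: 18.25
eef_pos: [0.4569, -0.0746, 0.1902]
tool_rot: [0.067, -0.067, 0.704, -0.704]
contact_force: [-0.1, -1.0, 0.5]
gripper_width: 0.587
t: 19.08
eef_pos: [0.4276, -0.0803, 0.3302]
tool_rot: [-0.067, 0.067, -0.704, 0.704]
contact_force: [0.2, -0.0, -0.8]
gripper_width: 0.585
t 19.0833 tcp [ 0.4276 -0.0803  0.3302] F [ 0.16 -0.03 -0.76] w 50.0
tool z az -79.12 tool y [ 4.e-04 -1.e-04 -1.e+00]
shelf z 0.1772150482996238
rim ((257.8583679199219, -10.383474349975586), (49.89710998535156, 68.5251693725586), 88.6030502319336) [ 0.55852431 -0.05468518  0.2565    ]
```

View pics/side13.png

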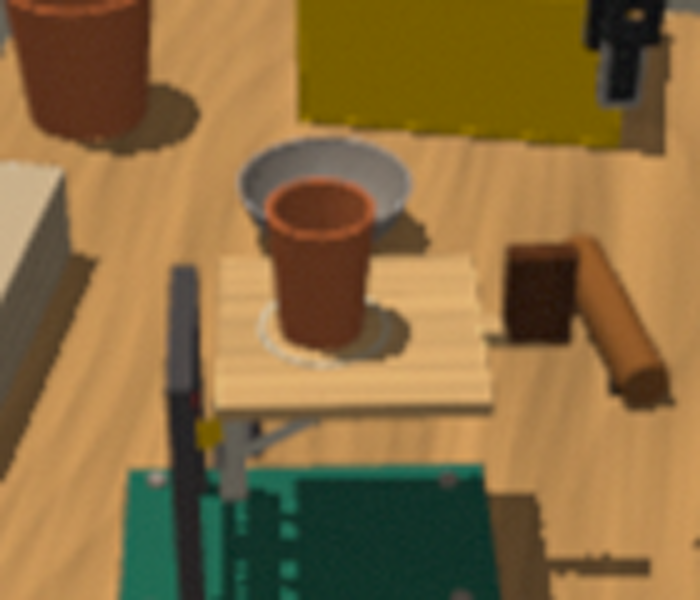

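View pics/top13.png

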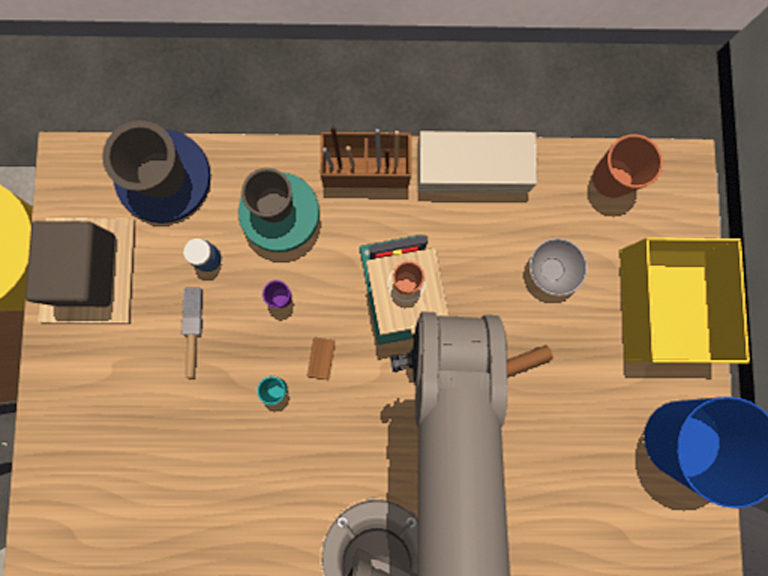

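View pics/wrist13.png

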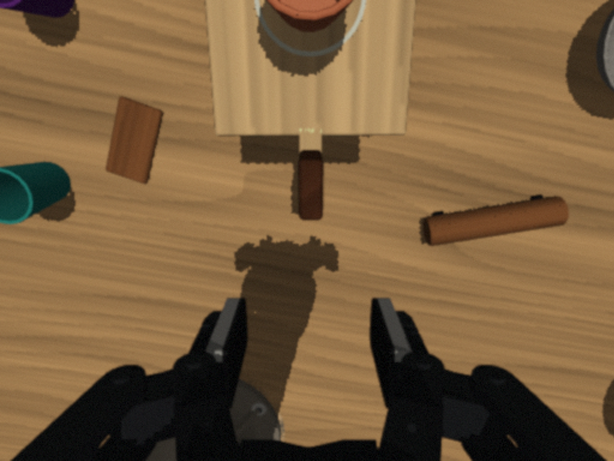

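The shelf stays at 0.177 m with nothing touching it. The cup stands in the ring and nothing else has moved. The last wrist rim fit is invalid because the picture's edge cut off the cup. Handing in.

```bash
python3 -c "
from station import *
print(hand_in())"
```

```text
the job is handed in; nothing more can be done
None
```

I stood the small terracotta cup on the ring and let go. I then lifted the shelf by its grip to about 0.099 m and lowered it in steps of 0.5 to 1 mm. When the load on the tool fell from about 9 N to about 0, at roughly 0.0645 m, I let go and backed away. The job was handed in at about 19 s.

**Shelf:** after release it stayed at z ≈ 0.177 m, which is 0.065 m up, close to the rung height the top camera had predicted. The yellow pawl looked level on the red rung.

**Cup:** it stands upright in the ring. I measured it within about 3 mm of the ring's centre after placing it, and the side view looked the same at the end.

**Other things:** they look unmoved in the last top view, though the arm covers part of the roller there.

**Checks that failed or disagreed:**
- The last wrist-camera fit of the cup rim failed because the picture's edge cut the cup off, so its final position rests on the side and top views.
- An early side-camera fit of the ring, from only 11 pixels, differed by about 6 mm in y. I did not use it.

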